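# Collect sealed reagent cartridges from the sealer's catch tray

## Task

The sealing machine has left three cartridges in its steel catch tray: take the two with green film seals and set them down in the blue tote, each standing upright, film up, on the tote's floor. Put them down rather than dropping or throwing them in, and leave the red-sealed reject where it is in the tray.

Things in the scene. Friction and masses are not known exactly. Their poses are not given: they have to be found in the camera images.
- cart_1: white plastic reagent cartridge, 80 x 30 x 38 mm high, about 70 g, green film over its whole top. Origin: centre of its underside; x along the 80, y across the 30 mm, z up. Stands upright in a steel catch tray (floor 4 mm, rim 19 mm above the bench), 3 cartridges in a row about 100 mm apart, in any order, turned up to 9 degrees from it. 40 mm free beside each long side.
- cart_2: white plastic reagent cartridge, 80 x 30 x 38 mm high, about 70 g, green film over its whole top. Origin: centre of its underside; x along the 80, y across the 30 mm, z up. In the same tray, same as cart_1.
- reject: white plastic reagent cartridge, 80 x 30 x 38 mm high, about 70 g, red film over its whole top. Origin: centre of its underside; x along the 80, y across the 30 mm, z up. In the same tray. A reject: it stays where it is.
- tote: an open blue plastic tote, fixed to the bench, inside 200 x 300 mm and 50 mm deep, walls 4 mm, inner floor 4 mm and rim 54 mm above the bench, empty at the start. Origin: centre of its underside, at bench height; x along the 200 mm side, y along the 300 mm side, z up.
Things that resemble listed ones, but are neither listed nor needed, are in the scene too. What is shaped like the cart_1 but orange or pink is not meant.

How it is judged:
By the outcome, as a careful person would: the job done as asked, in the order asked, and still so for the second after the job is handed in, with the robot touching nothing.
It also fails if it takes over 64 s, if anything falls off the work surface, if the arm or the gripper's body presses on something with over 40 N, if the wrist force passes 120 N, or if a joint passes its speed limit or range.

## Robot

A 6-joint arm with a two-finger parallel gripper is mounted at the origin on the work surface. World frame = base frame: x ahead of the robot, y to its left, z up, the work surface at z = 0. Lengths are in m, angles in degrees, forces in N, time in s.
With the tool pointing down it reaches from about 0.4 to 0.825 m from the base axis. Payload 7 kg.
Tool frame: the origin (TCP) lies at the very end of the fingers, on their centre line; the grasp point (between the pads) lies 19 mm behind it (ctrl.grip_depth is the distance from the TCP to the grasp point, in m); z points along the fingers, y is the line along which they close (so a half turn about z gives the same grasp; the last joint's range is limited). The gripper opens to 88 mm and grips with 3 to 60 N. Pads are 19 mm wide; open, the fingers measure 130 mm over their backs; the gripper's body (78 mm by 193 mm) begins 47 mm behind the grasp point.
Start: joints at [93.169, 20.546, 0.682, 0, -70.136, -16.507], TCP at [0.156, 0.657, 0.227] pointing down, gripper open.
Joint ranges: [-176.03, 176.03], [-82.01, 121.73], [-58.28, 71.71], [-173.87, 95.51], [-174.79, -0.11], [-173.66, 173.66]. Speed limits (degrees/s): [136.94, 136.94, 172.46, 180, 180, 180].

## Interface

Orientations are given as [roll, pitch, yaw] about the fixed x, y, z axes, in that order (R = Rz(yaw) Ry(pitch) Rx(roll)).
In Python, from plant import get_obs, eyes, ctrl, spotter gives the robot as it stands.
- The arm moves only by the shell command python3 -m crank 'ROWS'. ROWS is JSON, one flat list of numbers, 7 for each row, row after row: the turn, a rotation vector about the tool's x, y, z in rad, then the shift along the tool's x, y, z in mm, then the opening, from 0 (shut) to 1 (fully open). A call has 1 to 5 rows; each row shifts and turns the commanded pose from where the row before left it, along the tool's axes as they then stand; what a row does not reach is not made up. A row lasts 1/8 s, in which the tool goes at most 62.5 mm and 10.7 degrees, less where a joint would pass 70% of its speed; a pose out of reach is approached as far as the arm can. A call is refused whole if a number of a shift passes 62.5 or a number of a turn 0.188, either way. A call with a gripper value outside its range is refused whole. The fingers move at their own pace and stop on an object; the grip force is fixed at half the most. Time passes only in rows, so rows that do not move let the fingers close. It gives the time, the measured TCP pose, the force, the opening and the grip force at its end, in the units of the state.
- get_obs(): the state, without advancing time (a new reading comes with each control period).
- eyes.snapshot(name): name is "scene" or "top" or "wrist"; returns the picture (480x640x3 uint8, blue, green, red); there is no depth.
- eyes.camera_model(name): a dict with "fx", "fy", "cx", "cy" (pixels), "extrinsics" (4x4, takes a point from camera to world coordinates). Camera axes: x right, y down, z forward; pixel columns grow to the right and rows downward; lengths in m; the calibration is good to about 2 mm. A picture is of the moment at which its call begins: read the wrist's pose just before it. camera_model takes no time and is no camera call; for the wrist camera it gives the pose at the moment of the call.
- ctrl.close_job(): hands the job in; it is judged then, once.
Trained networks look in the newest picture that a camera, given by its name, has taken for a name from the list of things; names that differ only in an ending like _2 or _b are one class to them, and where a whole thing is asked for, a point or a joint stands for the part that bears it (a point fixed in the world has none). Each returns a list of dicts, best first, with "p" (0 to 1); they miss things now and then, are a little off and sometimes report something else, mostly with a low value. They report only what shows in the picture. A call takes as long as a camera call. They do not tell look-alikes from the thing itself.
- spotter.outline_of(camera, target): "region" (480x640 bool, what is visible of it) and "rect" ([left, top, width, height] in pixels, round what is visible of it).
- spotter.place_of(camera, target): "location" ([column, row] in pixels: a listed point, or the origin of a listed thing).
The state is a dict: "clock": time; "joint_pos": joint angles; "qvel": joint speeds; "tau": joint torques, N m; "tool_pos": TCP position; "orientation": TCP orientation; "force": force on the tool from outside, world axes, zero at the start; "moment": the same for the moment, N m; "opening": finger opening in m; "gripper_force": force on a finger pad.
Only numpy, scipy, OpenCV 4.12 (cv2) and the standard library are available. Lean on these libraries where they do the work, as an engineer would, in place of code of your own. Each camera call takes 0.05 s, during which the arm holds its last target. There are 200 camera calls.

## Working session

There is one attempt and no reset: what is moved stays moved. The work goes in short steps, Python scripts to look and compute and a shell command to move; the robot and the scene stay as the last step left them, time stands still between calls to the robot, and variables do not carry over. Pictures are saved under pics/ and viewed, at most 10 in all, crops included, and the job is handed in when it is done.

```bash
mkdir -p pics
cat > h.py <<'E'
import numpy as np, cv2
from plant import get_obs, eyes, ctrl, spotter
def plane(cam,px,z,m=None):
    m=m or eyes.camera_model(cam); E=np.array(m["extrinsics"])
    d=E[:3,:3]@np.array([(px[0]-m["cx"])/m["fx"],(px[1]-m["cy"])/m["fy"],1]); o=E[:3,3]
    return o+d*(z-o[2])/d[2]
def blobs(cam,img,z,color):
    h=cv2.cvtColor(img,cv2.COLOR_BGR2HSV); H,S,V=cv2.split(h)
    r={'green':(H>40)&(H<85),'red':(H<8)|(H>172),'blue':(H>95)&(H<130)}[color]
    mk=(r&(S>90)&(V>50)).astype(np.uint8)
    out=[]
    for c in cv2.findContours(mk,cv2.RETR_EXTERNAL,cv2.CHAIN_APPROX_NONE)[0]:
        if cv2.contourArea(c)<80: continue
        w=np.array([plane(cam,p[0],z)[:2] for p in c],np.float32)*1000
        (x,y),(a,b),t=cv2.minAreaRect(w)
        if a<b: a,b,t=b,a,t+90
        t=(t+90)%180-90
        u,v=c.reshape(-1,2).mean(0)
        out.append(np.round([x,y,a,b,t,u,v],1).tolist())
    return out
E
python3 - <<'E'
from h import *
for n in("top","scene"):
    im=eyes.snapshot(n); cv2.imwrite(f"pics/{n}0.png",im)
    for t in("cart_1","reject","tote"):
        if n=="top":
            for d in spotter.outline_of(n,t): print(t,round(d["p"],2),d["rect"])
    if n=="top":
        for c,z in(("green",.042),("red",.042),("blue",.054)):
            for b in blobs(n,im,z,c): print(c,b)
print(get_obs()["orientation"],get_obs()["tool_pos"])
E
```

```text
cart_1 0.74 [444.9, 306.4, 48.2, 31.3]
cart_1 0.7 [348.1, 221.2, 17.6, 33.8]
cart_1 0.62 [439.3, 209.4, 25.6, 41.2]
cart_1 0.6 [397.7, 295.2, 30.3, 40.1]
cart_1 0.59 [463.5, 124.1, 29.8, 42.6]
reject 0.74 [388.5, 212.6, 25.5, 37.8]
tote 0.92 [74.5, 199.3, 172.2, 135.7]
green [562.3, -148.8, 78.5, 28.9, 6.3, 356.9, 235.9]
green [568.8, -348.4, 78.7, 28.4, 9.9, 452.3, 230.0]
red [567.9, -241.1, 79.9, 30.9, 12.9, 400.9, 231.8]
red [813.6, 410.8, 60.2, 54.3, 45.4, 92.4, 126.4]
blue [337.2, 16.9, 36.6, 14.0, 88.6, 279.6, 347.6]
blue [509.6, 256.9, 323.5, 221.7, 76.1, 161.7, 266.5]
[ 1.79955718e+02 -8.38685099e-03 -1.33402934e+01] [0.15572094 0.65656894 0.22612889]
```

View pics/top0.png

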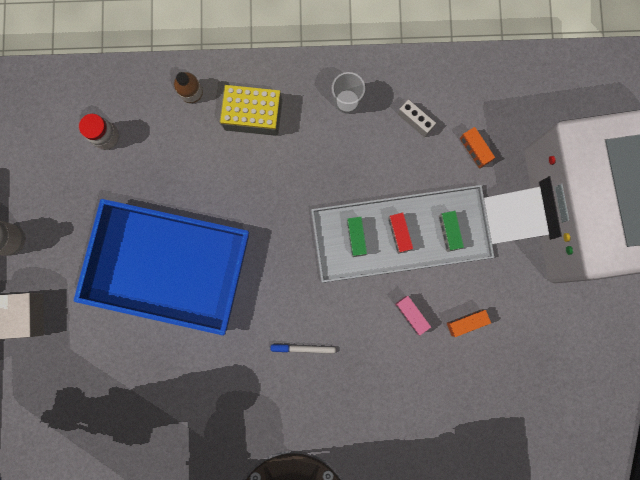

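View pics/scene0.png

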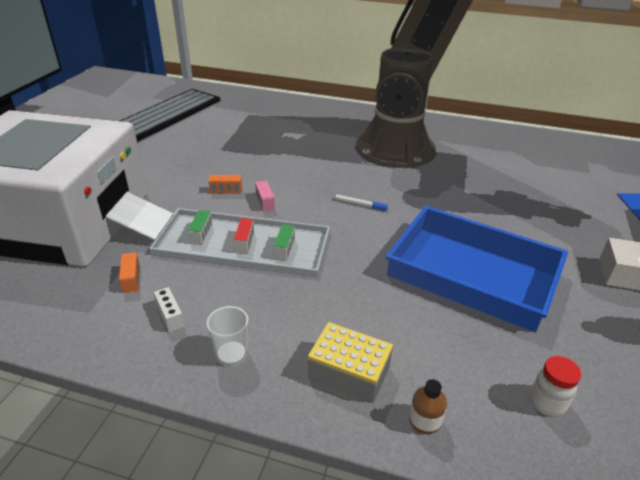

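The top view shows green cartridges at px (357,236) and (452,230), and the reject between them at (401,232). The pink and orange look-alikes are outside the tray. The tote centre is at about (162,267). Fitted film sizes are about 79x29 mm, which matches the cartridges.

```bash
cat >> h.py <<'E'
def go(x,y,z,yaw):
    from scipy.spatial.transform import Rotation as R
    o=get_obs(); r=R.from_euler('xyz',o["orientation"],degrees=True); g=R.from_euler('xyz',[180,0,yaw],degrees=True)
    print("shift mm",np.round(r.inv().apply(np.array([x,y,z])-np.array(o["tool_pos"])*1000),1),"turn",np.round((r.inv()*g).as_rotvec(),4),"t",o["clock"],"F",np.round(o["force"],1),"op",round(o["opening"],4),"q6",round(o["joint_pos"][5]))
E
R='[0,0,0,38.7,46,0,0.75,0,0,0,38.7,46,0,0.75,0,0,0,38.7,46,0,0.75,0,0,0,38.7,46,0,0.75,0,0,0,38.7,46,0,0.75]'
python3 -m crank '[0,0,0,38.7,46,0,0.75,0,0,0,38.7,46,0,0.75,0,0,0,38.7,46,0,0.75,0,0,0,38.7,46,0,0.75,0,0,0,38.7,46,0,0.75]'
python3 -m crank '[0,0,0,38.7,46,0,0.75,0,0,0,38.7,46,0,0.75,0,0,0,38.7,46,0,0.75,0,0,0,38.7,46,0,0.75,0,0,0,38.7,46,0,0.75]'
python3 -m crank '[0,0,0,38.7,46,0,0.75,0,0,0,38.7,46,0,0.75,0,0,0,38.7,46,0,0.75,0,0,0,38.7,46,0,0.75,0,0,0,38.7,46,0,0.75]'
python3 -m crank '[0,0,-0.17,0,0,0,0.75,0,0,-0.17,0,0,0,0.75,0,0,0,0,0,0,0.75]'
python3 - <<'E'
from h import *
go(562,-149,150,6.3)
m=eyes.camera_model("wrist"); im=eyes.snapshot("wrist"); cv2.imwrite("pics/w1.png",im)
for c in("green","red"):
    for b in blobs("wrist",im,.042,c): print(c,b)
E
```

```text
clock: 0.88
tool_pos: [0.2915, 0.3865, 0.2267]
orientation: [-180.0, -0.0, -13.3]
force: [0.6, 0.8, -0.5]
opening: 0.0658
gripper_force: 0.0
clock: 1.5
tool_pos: [0.4267, 0.1181, 0.227]
orientation: [-179.9, -0.0, -13.3]
force: [1.2, 0.7, 0.6]
opening: 0.066
gripper_force: 0.0
clock: 2.12
tool_pos: [0.5621, -0.1506, 0.2267]
orientation: [-180.0, -0.0, -13.3]
force: [1.4, 0.8, 0.8]
opening: 0.0659
gripper_force: 0.0
clock: 2.5
tool_pos: [0.5613, -0.1488, 0.2264]
orientation: [-180.0, 0.0, 6.0]
force: [0.2, 0.4, -1.0]
opening: 0.0657
gripper_force: 0.0
shift mm [ 0.7  0.3 76.4] turn [-0.      0.0004 -0.0044] t 2.5 F [ 0.2  0.4 -1. ] op 0.0657 q6 92
green [569.8, -347.7, 77.3, 29.3, 9.7, 523.2, 226.3]
green [563.2, -148.9, 78.4, 28.3, 5.3, 315.7, 211.9]
red [568.9, -240.8, 79.4, 29.9, 12.9, 412.8, 216.1]
```

View pics/w1.png

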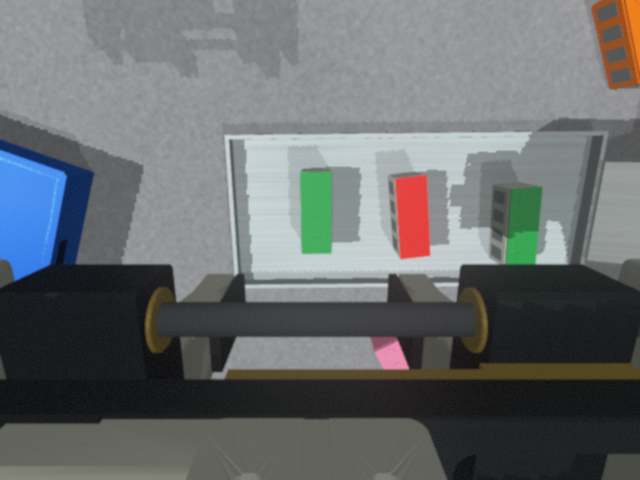

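The wrist view agrees to about 1 mm: cart A's film is at px (316,212), with the reject at (413,216) and cart B at (520,226). I'll descend on A and grip.

```bash
python3 -m crank '[0,0,0,1,0,60,0.75,0,0,0,0,0,60,0.75,0,0,0,0,0,45,0.75,0,0,0,0,0,30,0.75,0,0,0,0,0,17,0.75]'
python3 -m crank '[0,0,0,0,0,0,0.75,0,0,0,0,0,0,0,0,0,0,0,0,0,0,0,0,0,0,0,0,0,0,0,0,0,0,0,0]'
python3 -m crank '[0,0,0,0,0,0,0,0,0,0,0,0,-15,0,0,0,0,0,0,-30,0,0,0,0,0,0,-50,0,0,0,0,0,0,-50,0]'
python3 - <<'E'
from h import *
import math
t=math.radians(-13.9)
for s in(1,-1): print(509.6-s*55*math.sin(t),256.9+s*55*math.cos(t))
go(509.6+55*math.sin(-t),256.9+55*math.cos(t),160,-13.9)
E
```

```text
clock: 3.18
tool_pos: [0.5618, -0.1482, 0.0131]
orientation: [-180.0, 0.1, 6.0]
force: [0.4, 0.1, -0.0]
opening: 0.066
gripper_force: 0.0
clock: 3.8
tool_pos: [0.5626, -0.1484, 0.0151]
orientation: [180.0, -0.0, 6.1]
force: [-0.2, 0.2, -1.1]
opening: 0.0313
gripper_force: 0.0
clock: 4.42
tool_pos: [0.5621, -0.1485, 0.1618]
orientation: [180.0, 0.0, 6.1]
force: [1.1, 0.1, -0.6]
opening: 0.0298
gripper_force: 30.0
522.8125423362495 310.2894064868005
496.3874576637505 203.51059351319947
shift mm [  10.1 -460.3    1.7] turn [1.000e-04 1.000e-04 3.499e-01] t 4.425 F [ 1.1  0.1 -0.6] op 0.0298 q6 92
```

```bash
python3 -m crank '[0,0,0,1,-30,0,0,0,0,0,1,-50,0,0,0,0,0,1,-50,0,0,0,0,0,1,-50,0,0,0,0,0,1,-50,0,0]'
python3 -m crank '[0,0,0,1,-50,0,0,0,0,0,1,-50,0,0,0,0,0,1,-50,0,0,0,0,0,1,-50,0,0,0,0,0,1,-30,0,0]'
python3 -m crank '[0,0,0.12,0,0,0,0,0,0,0.12,0,0,0,0,0,0,0.11,0,0,0,0,0,0,0,0,0,0,0]'
python3 - <<'E'
from h import *
go(522.8,310.3,15,-13.9)
im=eyes.snapshot("wrist"); cv2.imwrite("pics/w2.png",im)
E
```

```text
clock: 5.05
tool_pos: [0.5425, 0.0823, 0.1607]
orientation: [-180.0, -0.1, 6.1]
force: [1.1, -0.2, -1.3]
opening: 0.0299
gripper_force: 30.0
clock: 5.68
tool_pos: [0.5227, 0.3122, 0.1604]
orientation: [-180.0, -0.0, 6.2]
force: [0.2, -0.4, -0.7]
opening: 0.03
gripper_force: 30.0
clock: 6.18
tool_pos: [0.5231, 0.31, 0.1603]
orientation: [-180.0, -0.0, -13.9]
force: [-0.2, -0.2, -0.0]
opening: 0.0299
gripper_force: 30.0
shift mm [ -0.4  -0.2 145.3] turn [-0.0004 -0.0002  0.0006] t 6.175 F [-0.2 -0.2 -0. ] op 0.0299 q6 27
```

View pics/w2.png

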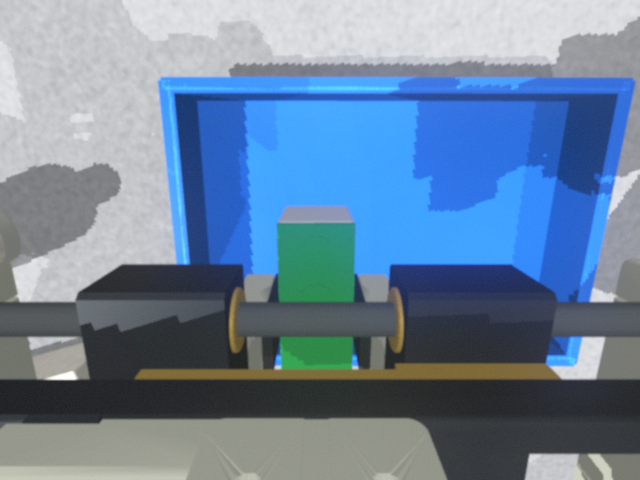

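The cartridge hangs level at px (316,290), parallel to the tote walls and well inside them. I'll set it down gently.

```bash
python3 -m crank '[0,0,0,0,0,40,0,0,0,0,0,0,40,0,0,0,0,0,0,30,0,0,0,0,0,0,15,0,0,0,0,0,0,9,0]'
python3 -m crank '[0,0,0,0,0,4,0,0,0,0,0,0,3,0,0,0,0,0,0,2,0,0,0,0,0,0,1.5,0,0,0,0,0,0,0,0]'
```

```text
clock: 6.85
tool_pos: [0.5234, 0.3101, 0.0254]
orientation: [180.0, -0.0, -13.8]
force: [-0.1, -0.0, -0.5]
opening: 0.0301
gripper_force: 30.0
clock: 7.48
tool_pos: [0.5231, 0.31, 0.0152]
orientation: [-180.0, -0.0, -13.9]
force: [-0.2, -0.1, -0.3]
opening: 0.0295
gripper_force: 30.0
```

```bash
python3 -m crank '[0,0,0,0,0,0.7,0,0,0,0,0,0,0,0]'
python3 -m crank '[0,0,0,0,0,0.7,0,0,0,0,0,0,0,0]'
```

```text
clock: 7.72
tool_pos: [0.5232, 0.3101, 0.015]
orientation: [-180.0, -0.0, -13.9]
force: [-2.0, 0.2, 4.3]
opening: 0.0298
gripper_force: 30.0
clock: 7.98
tool_pos: [0.5232, 0.3101, 0.015]
orientation: [-180.0, -0.0, -13.9]
force: [-4.0, -2.0, 11.5]
opening: 0.0301
gripper_force: 30.0
```

Contact. Release, rise and head for cart B.

```bash
python3 -m crank '[0,0,0,0,0,-0.6,0,0,0,0,0,0,0,0.4,0,0,0,0,0,0,0.6,0,0,0,0,0,0,0.6,0,0,0,0,0,0,0.6]'
python3 -m crank '[0,0,0,0,0,-20,0.6,0,0,0,0,0,-50,0.6,0,0,0,0,0,-60,0.6,0,0,0,0,0,-60,0.6,0,0,0,0,0,0,0.75]'
python3 - <<'E'
from h import *
go(569.3,-348,225,9.8)
E
```

```text
clock: 8.6
tool_pos: [0.5231, 0.3099, 0.0141]
orientation: [180.0, 0.0, -13.9]
force: [-0.1, -0.4, -1.0]
opening: 0.0521
gripper_force: 0.0
clock: 9.22
tool_pos: [0.5254, 0.3118, 0.2102]
orientation: [-179.5, -0.3, -13.9]
force: [0.0, 0.2, -1.1]
opening: 0.0578
gripper_force: 0.0
shift mm [200.9 629.9 -18.9] turn [-0.0071 -0.0075 -0.4133] t 9.225 F [ 0.   0.2 -1.1] op 0.0578 q6 27
```

```bash
python3 -m crank '[0,0,0,16.7,52.5,-1.5,0.75,0,0,0,16.7,52.5,-1.5,0.75,0,0,0,16.7,52.5,-1.5,0.75,0,0,0,16.7,52.5,-1.5,0.75,0,0,0,16.7,52.5,-1.5,0.75]'
python3 -m crank '[0,0,0,16.7,52.5,-1.5,0.75,0,0,0,16.7,52.5,-1.5,0.75,0,0,0,16.7,52.5,-1.5,0.75,0,0,0,16.7,52.5,-1.5,0.75,0,0,0,16.7,52.5,-1.5,0.75]'
python3 -m crank '[0,0,0,16.7,52.5,-1.5,0.75,0,0,0,16.7,52.5,-1.5,0.75,0,0,-0.14,0,0,0,0.75,0,0,-0.14,0,0,0,0.75,0,0,-0.13,0,0,0,0.75]'
python3 -m crank '[0,0,0,0,0,0,0.75]'
python3 - <<'E'
from h import *
im=eyes.snapshot("wrist")
for c in("green","red"):
    for b in blobs("wrist",im,.042,c): print(c,b)
go(569.3,-348,14.5,9.8)
E
```

```text
clock: 9.85
tool_pos: [0.5407, 0.0334, 0.2113]
orientation: [180.0, 0.0, -13.9]
force: [-0.0, -0.7, -0.8]
opening: 0.0655
gripper_force: 0.0
clock: 10.48
tool_pos: [0.5587, -0.2415, 0.2187]
orientation: [-180.0, 0.0, -13.9]
force: [1.1, 0.3, 0.1]
opening: 0.0656
gripper_force: 0.0
clock: 11.1
tool_pos: [0.5657, -0.3499, 0.2211]
orientation: [-180.0, 0.1, 9.8]
force: [0.0, -0.4, 0.5]
opening: 0.0654
gripper_force: 0.0
clock: 11.22
tool_pos: [0.5659, -0.3497, 0.2214]
orientation: [-180.0, 0.1, 9.5]
force: [0.5, 0.1, -0.4]
opening: 0.0659
gripper_force: 0.0
green [569.9, -348.4, 78.0, 28.5, 9.8, 315.0, 210.8]
red [569.4, -242.0, 79.0, 29.6, 12.9, 200.6, 192.6]
red [709.2, -604.2, 23.6, 11.9, 22.2, 633.6, 103.4]
shift mm [  3.7  -0.9 207.1] turn [-0.0005  0.0007 -0.0067] t 11.275 F [-0.3 -0.6  0.3] op 0.0657 q6 114
```

```bash
python3 -m crank '[0,0,-0.005,4,-1,60,0.75,0,0,0,0,0,60,0.75,0,0,0,0,0,40,0.75,0,0,0,0,0,20,0.75,0,0,0,0,0,13,0.75]'
python3 -m crank '[0,0,0,0,0,13,0.75,0,0,0,0,0,0,0.75,0,0,0,0,0,0,0,0,0,0,0,0,0,0,0,0,0,0,0,0,0]'
python3 -m crank '[0,0,0,0,0,0,0,0,0,0,0,0,0,0,0,0,0,0,0,-15,0,0,0,0,0,0,-30,0,0,0,0,0,0,-50,0]'
python3 -m crank '[0,0,0,0,0,-50,0,0,0,0,0,0,0,0]'
python3 - <<'E'
from h import *
go(496.4,203.5,160,-13.9)
E
```

```text
clock: 11.9
tool_pos: [0.5694, -0.3478, 0.0277]
orientation: [-180.0, 0.1, 9.7]
force: [-0.1, -0.7, 1.0]
opening: 0.0656
gripper_force: 0.0
clock: 12.52
tool_pos: [0.5702, -0.3482, 0.0169]
orientation: [180.0, -0.1, 9.9]
force: [-0.2, -0.3, 0.2]
opening: 0.0408
gripper_force: 0.0
clock: 13.15
tool_pos: [0.5688, -0.3477, 0.1113]
orientation: [-179.9, 0.2, 9.9]
force: [1.0, -0.1, -0.5]
opening: 0.0297
gripper_force: 30.0
clock: 13.4
tool_pos: [0.5726, -0.3492, 0.1677]
orientation: [179.7, -0.5, 9.9]
force: [0.6, -0.4, -0.7]
opening: 0.0298
gripper_force: 30.0
shift mm [  20.  -557.6    5. ] turn [ 0.0034 -0.0091  0.4155] t 13.4 F [ 0.6 -0.4 -0.7] op 0.0298 q6 115
```

```bash
python3 -m crank '[0,0,0,1.5,-30,0,0,0,0,0,1.5,-50,0,0,0,0,0,1.5,-50,0,0,0,0,0,1.5,-50,0,0,0,0,0,1.5,-50,0,0]'
python3 -m crank '[0,0,0,1.5,-50,0,0,0,0,0,1.5,-50,0,0,0,0,0,1.5,-50,0,0,0,0,0,1.5,-50,0,0,0,0,0,1.5,-50,0,0]'
python3 -m crank '[0,0,0,2,-48,0,0,0,0,0,2,-30,0,0,0,0,0.14,0,0,0,0,0,0,0.14,0,0,0,0,0,0,0.136,0,0,0,0]'
python3 -m crank '[0,0,0,0,0,0,0,0,0,0,0,0,0,0]'
python3 - <<'E'
from h import *
go(496.4,203.5,16,-13.9)
im=eyes.snapshot("wrist"); cv2.imwrite("pics/w3.png",im)
E
```

```text
clock: 14.02
tool_pos: [0.5373, -0.1187, 0.1615]
orientation: [-180.0, -0.0, 9.9]
force: [0.4, 0.7, -0.9]
opening: 0.0295
gripper_force: 30.0
clock: 14.65
tool_pos: [0.5018, 0.1289, 0.1616]
orientation: [-180.0, -0.0, 9.9]
force: [1.2, -0.1, 0.4]
opening: 0.0299
gripper_force: 30.0
clock: 15.28
tool_pos: [0.4927, 0.2049, 0.1613]
orientation: [180.0, 0.0, -14.2]
force: [0.4, -0.2, -0.9]
opening: 0.0296
gripper_force: 30.0
clock: 15.52
tool_pos: [0.493, 0.2048, 0.1614]
orientation: [-180.0, 0.0, -13.8]
force: [0.2, -0.2, -0.1]
opening: 0.0298
gripper_force: 30.0
shift mm [  3.7   0.5 145.4] turn [-0.      0.0001  0.0016] t 15.525 F [ 0.2 -0.2 -0.1] op 0.0298 q6 33
```

View pics/w3.png

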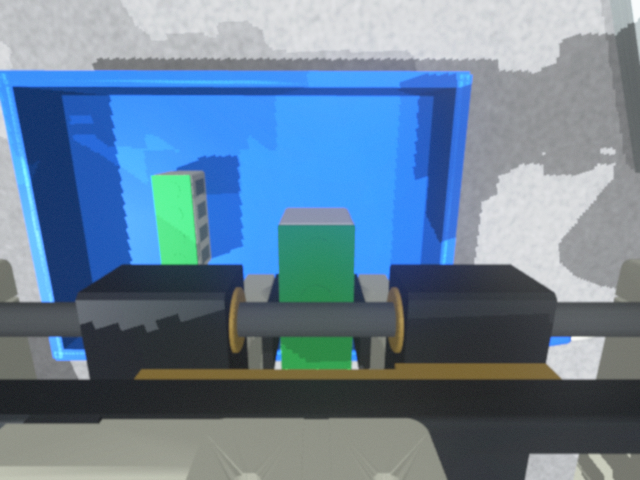

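The first cartridge stands upright at px (180,220). The held one, at (316,290), is level, clear of it and inside the tote. Lowering now.

```bash
python3 -m crank '[0,0,0,4,0,40,0,0,0,0,0,0,40,0,0,0,0,0,0,30,0,0,0,0,0,0,15,0,0,0,0,0,0,9,0]'
python3 -m crank '[0,0,0,0,0,4,0,0,0,0,0,0,3,0,0,0,0,0,0,1,0,0,0,0,0,0,1,0,0,0,0,0,0,0,0]'
python3 -m crank '[0,0,0,0,0,0.7,0,0,0,0,0,0,0,0]'
```

```text
clock: 16.2
tool_pos: [0.4971, 0.204, 0.0269]
orientation: [180.0, -0.0, -13.9]
force: [1.4, 0.2, -0.6]
opening: 0.0298
gripper_force: 30.0
clock: 16.82
tool_pos: [0.497, 0.2041, 0.0185]
orientation: [-180.0, -0.0, -14.0]
force: [-0.3, -0.2, -0.9]
opening: 0.0297
gripper_force: 30.0
clock: 17.08
tool_pos: [0.4969, 0.204, 0.0175]
orientation: [180.0, 0.0, -14.0]
force: [-0.2, -1.1, -0.9]
opening: 0.0297
gripper_force: 30.0
```

```bash
python3 -m crank '[0,0,0,0,0,0.8,0,0,0,0,0,0,0,0]' | grep -E 'pos|force'
python3 -m crank '[0,0,0,0,0,0.7,0,0,0,0,0,0,0,0]'| grep -E 'pos|force'
```

```text
tool_pos: [0.4969, 0.204, 0.0167]
force: [0.3, 0.4, -0.5]
gripper_force: 30.0
tool_pos: [0.497, 0.204, 0.0165]
force: [-2.5, -0.2, 5.3]
gripper_force: 30.0
```

Contact. Release, retreat and check.

```bash
python3 -m crank '[0,0,0,0,0,0,0.4,0,0,0,0,0,0,0.6,0,0,0,0,0,0,0.6,0,0,0,0,0,0,0.6,0,0,0,0,0,-15,0.6]'| grep -E 'pos|ing'
python3 -m crank '[0,0,0,0,0,-50,0.6,0,0,0,0,0,-60,0.6,0,0,0,0,0,-60,0.6,0,0,0,-60,0,0,0.6,0,0,0,-50,0,0,0.6]'| grep -E 'pos|ing'
python3 -m crank '[0,0,0,0,60,0,0.6,0,0,0,0,60,0,0.6,0,0,0,0,60,0,0.6,0,0,0,0,20,0,0.6,0,0,0,0,0,0,0.6]'| grep -E 'pos|clock'
python3 - <<'E'
from h import *
im=eyes.snapshot("scene"); 
im2=eyes.snapshot("top")
for c in("green","red"):
    for b in blobs("top",im2,.042,c): print(c,b)
cv2.imwrite("pics/end.png",cv2.hconcat([cv2.resize(im[150:350,130:600],None,fx=.85,fy=.85),im2[170:340,40:440]]))
E
```

```text
tool_pos: [0.4962, 0.2034, 0.0306]
opening: 0.0526
tool_pos: [0.3892, 0.2306, 0.2027]
opening: 0.0529
clock: 19.45
tool_pos: [0.3416, 0.0354, 0.2021]
green [495.6, 203.6, 78.6, 29.1, -14.1, 188.6, 272.2]
green [522.6, 309.7, 79.1, 29.3, -13.7, 138.0, 260.5]
red [567.9, -241.1, 79.9, 30.9, 13.0, 400.9, 232.0]
red [813.6, 410.8, 60.2, 54.3, 45.4, 92.4, 126.4]
```

View pics/end.png

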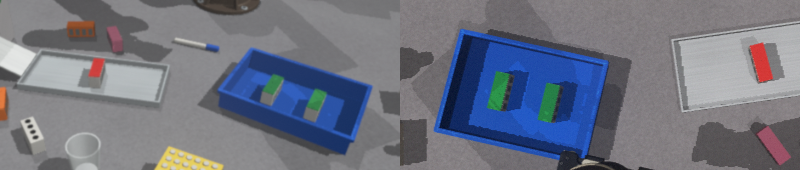

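Both green cartridges stand upright in the tote, at (500,90) and (549,102) in the composite. The reject at (761,63) hasn't moved, and the arm is clear.

```bash
python3 -c "from plant import ctrl; print(ctrl.close_job())"
```

```text
the job is handed in; nothing more can be done
None
```

Both green-sealed cartridges stand upright, film up, on the tote's floor, the red-sealed reject is where it was in the tray, and the job was handed in at about 19.5 s.

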